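Fit the file rack to the bench mount and load it

TASK

Get the bench ready for filing. The clamp of the dovetail mount was left screwed in: back its knob off, slide the file rack onto the mount from the open end, slots towards you, until it meets the stop, and tighten the knob fully; then push every loose file blade-first into a slot of its own, right up to the handle. Leave the other things on the bench where they are.

Things in the scene. Friction and masses are not known exactly. Their poses are not given: they have to be found in the camera images.
- mount: Aluminium mount fixed to the bench: 120 mm along x, 188 along y, 21 high. Origin: centre of its underside. A dovetail channel runs along its x, open at the -x end; a steel stop closes it at x = +48 mm. The clamp knob stands at its -y side (bar at about x 0, y -97, z 66 mm), its screw leaning 35 degrees from vertical towards -y, in a lug 36 mm high.
- rail_mouth (a point): Centre of the channel's floor at its open end (mount frame -60, 0, 8 mm; axes as the mount). Channel 136 mm wide at the floor (8 mm up), narrowed by 45 degree undercut flanks to 110 mm at the top (21 mm up); the mouth flares by 6 mm a side over its first 14 mm and its floor drops 4 mm over the first 10. The rack's foot has 2 mm play each side and upwards.
- rack_home (a point): Where the rack's origin is when the rack is home against the stop (mount frame 0, 0, 8 mm); axes as the mount.
- clamp_knob (a joint): Clamp knob, rad: 0 backed off, 2.4 tight (hard stops). Grows clockwise seen from outside down the screw. Starts at 1.6 to 1.95. The screw advances 3.5 mm/rad; its sprung nylon tip (3 N/mm) is clear of the foot below 0.45 and bars the channel above 1.4. Takes 0.08 N m to turn, more as the tip presses; stays where it is left.
- knob_grip (a point): On the knob's axis: the point for the TCP. z outwards along the screw, x along the grip bar, y across it; they turn with the knob. Black bar 44 mm long, 12 thick, 26 high: from 21 mm below this point to 5 above; a hub of 26 mm diameter under it.
- rack: File rack, loose, 0.4 to 0.65 kg: aluminium dovetail foot (96 mm along x, 132 wide at the bottom, 108 at its top, 12 high) under a wooden block (96 x 124 mm, 16 to 52 mm above the origin) with three flat slots in its front (-x) face, a brass line inlaid in the top above each. Origin: centre of the foot's underside. x points from front to back, the way it slides onto the mount.
- rack_grip (a point): Grip point for the TCP in the dark rib on top of the rack, 74 mm above its origin: rib 64 mm along x, 20 mm thick along y, 52 to 82 mm above the origin. Axes as the rack.
- slot1_end (a point): Where a file's tip is when the file is fully home in the left-hand (+y) slot (rack frame +42, 46, 35.5 mm). The slot's mouth is 90 mm in front of this, at rack x = -48 mm; slot 22 mm wide, 9 mm high, 93 mm deep. Axes as the rack.
- slot2_end (a point): Where a file's tip is when the file is fully home in the middle slot (rack frame +42, 0, 35.5 mm). The slot's mouth is 90 mm in front of this, at rack x = -48 mm; slot 22 mm wide, 9 mm high, 93 mm deep. Axes as the rack.
- slot3_end (a point): Where a file's tip is when the file is fully home in the right-hand (-y) slot (rack frame +42, -46, 35.5 mm). The slot's mouth is 90 mm in front of this, at rack x = -48 mm; slot 22 mm wide, 9 mm high, 93 mm deep. Axes as the rack.
- file1: Flat hand file lying on the bench, 90 g (may be absent): wooden handle 90 mm long, 20 wide, 13 high; steel blade 90 long, 16 wide, 4 thick. Origin: centre of the handle's underside; x to the tip, z up; handle x -45 to +45 mm, blade x +45 to +135, z 2 to 6 mm. Balances near x = 50, so its tip rests on the bench (1 degree down). All alike; any slot fits.
- file1_tip (a point): Tip of the blade of file1, at mid-thickness (file frame 135, 0, 4 mm).
- file2: Flat hand file lying on the bench, 90 g (may be absent): wooden handle 90 mm long, 20 wide, 13 high; steel blade 90 long, 16 wide, 4 thick. Origin: centre of the handle's underside; x to the tip, z up; handle x -45 to +45 mm, blade x +45 to +135, z 2 to 6 mm. Balances near x = 50, so its tip rests on the bench (1 degree down). All alike; any slot fits.
- file2_tip (a point): Tip of the blade of file2, at mid-thickness (file frame 135, 0, 4 mm).
- file3: Flat hand file lying on the bench, 90 g (may be absent): wooden handle 90 mm long, 20 wide, 13 high; steel blade 90 long, 16 wide, 4 thick. Origin: centre of the handle's underside; x to the tip, z up; handle x -45 to +45 mm, blade x +45 to +135, z 2 to 6 mm. Balances near x = 50, so its tip rests on the bench (1 degree down). All alike; any slot fits.
- file3_tip (a point): Tip of the blade of file3, at mid-thickness (file frame 135, 0, 4 mm).
- bench_block: Steel bench block, 64 x 64 x 20 mm; a bystander. Origin: centre of its underside.
- dapping_block: Brass dapping block, a 50 mm cube; a bystander. Origin: centre of its underside.
- mallet: Wooden hammer lying on the bench, about 300 mm long; a bystander.
- wax: Block of yellow wax, 42 x 32 x 22 mm; a bystander. Origin: centre of its underside.
- tin: Round tin, 75 mm across, 30 mm high; a bystander. Origin: centre of its underside.
- flux: Amber glass bottle, 48 mm across, 110 mm high; a bystander. Origin: centre of its underside.
- silver_lid: Domed round silver lid, 68 mm across, 18 mm high; a bystander. Origin: centre of its underside.

How it is judged:
By the outcome, as a careful person would: the job done as asked, in the order asked, and still so for the second after the job is handed in, with the robot touching nothing.
Of file1, file2, file3 only 2 to 3 are there at a start; the rules pass over those that are not, and their reading is None.
At some moment in a run one of file1, file2, file3 may be knocked a few centimetres aside while the robot is not near it.
Once in a run the grip may slacken for a moment while it holds something.
It also fails if it takes over 210 s, if anything falls off the work surface, if the arm or the gripper's body presses on something with over 40 N, if the wrist force passes 120 N, or if a joint passes its speed limit or range.

ROBOT

A 6-joint arm with a two-finger parallel gripper is mounted at the origin on the work surface. World frame = base frame: x ahead of the robot, y to its left, z up, the work surface at z = 0. Lengths are in m, angles in rad, forces in N, time in s.
With the tool pointing down it reaches from about 0.35 to 0.875 m from the base axis. Payload 4.2 kg.
Tool frame: the origin (TCP) lies between the finger pads, 19 mm behind the fingertips; this is the grasp point; x points along the fingers, y is the direction in which the jaws open and shut, and the axes are right-handed (so a half turn about x gives the same grasp; the last joint's range is limited). The gripper opens to 87 mm and grips with 3 to 60 N. Pads are 19 mm wide; open, the fingers measure 117 mm over their backs; the gripper's body (75 mm by 190 mm) begins 51 mm behind the grasp point.
Start: joints at [-0.989, 0.385, 0.008, 0, -1.194, -0.259], TCP at [0.198, -0.593, 0.241] pointing down, gripper open.
Joint ranges: [-3.14, 3.14], [-1.21, 2.06], [-1.07, 1.41], [-3.16, 2.05], [-2.99, -0.16], [-3.1, 3.1]. Speed limits (rad/s): [2.79, 2.79, 3.14, 3.14, 3.14, 3.14].

INTERFACE

Orientations are given as a unit quaternion [x, y, z, w].
In Python, from cell import bot, optics gives the robot as it stands. Calls block until the motion is done:
- bot.movep(position, orientation): joint-space move of the TCP to a pose.
- bot.move_straight(position, ori=None, v=0.15): straight line of the TCP; ori=None keeps the orientation; v is the mean speed in m/s.
- bot.goto_joints(angles): joint-space move.
- bot.set_gripper(opening): finger opening in m; the grip force is fixed at half the most; returns when the fingers have stopped.
- bot.pause(seconds).
- bot.inverse_kinematics(position, orientation): joint angles nearest the present ones, or None.
- bot.state(): the state.
- optics.capture(name): name is "scene" or "side" or "wrist"; returns a dict with "frame" (400x640x3 uint8, red, green, blue), "fx", "fy", "cx", "cy" (pixels), "rvec" (rotation vector, rad) and "tvec" (3), from world to camera coordinates, as OpenCV has them. Camera axes: x right, y down, z forward; pixel columns grow to the right and rows downward; lengths in m; the calibration is good to about 2 mm. A picture is of the moment at which its call begins. There is no depth.
A pose or a line that the arm cannot do raises bot.IKError and nothing moves.
- bot.sign_off(): hands the job in, once; it reports no verdict.
Trained networks look in a picture, given as the dict that the camera call returned (one of the last four; its "shot" number tells which), for a name from the list of things; names that differ only in an ending like _2 or _b are one class to them, and where a whole thing is asked for, a point or a joint stands for the part that bears it (a point fixed in the world has none). Each returns a list of dicts, best first, with "conf" (0 to 1); they miss things now and then, are a little off and sometimes report something else, mostly with a low value. They report only what shows in the picture. A call takes as long as a camera call.
- optics.find_in(picture, label): "centre" ([x, y, z] in m, in world coordinates, good to about 4 mm: the middle of the surface that is visible of it).
- optics.regions_of(picture, label): "region" (400x640 bool, what is visible of it).
The state is a dict: "clock": time; "joints": joint angles; "qvel": joint speeds; "joint_efforts": joint torques, N m; "ee_pos": TCP position; "eef_rot": TCP orientation; "contact_force": force on the tool from outside, world axes, zero at the start; "wrist_torque": the same for the moment, N m; "gripper_width": finger opening in m.
Only numpy, scipy, OpenCV 4.12 (cv2) and the standard library are available. Lean on these libraries where they do the work, as an engineer would, in place of code of your own. Each camera call takes 0.05 s, during which the arm holds its last target. There are 200 camera calls.

## Working session

There is one attempt and no reset: what is moved stays moved. The work goes in short steps, each a Python script; the robot and the scene stay as the last script left them, time stands still between calls to the robot, and variables do not carry over. Pictures are saved under pics/ and viewed, about 12 in all and at most 16, crops included, and the job is handed in when it is done.

```bash
ls; mkdir -p pics; cat > h.py <<'E'
import numpy as np, cv2
from scipy.spatial.transform import Rotation as R
from cell import bot, optics
def save(p,name): cv2.imwrite('pics/'+name+'.png', p['frame'][:,:,::-1])
def proj(p,X):
    K=np.array([[p['fx'],0,p['cx']],[0,p['fy'],p['cy']],[0,0,1.]])
    return cv2.projectPoints(np.float64(X).reshape(-1,1,3),np.float64(p['rvec']),np.float64(p['tvec']),K,None)[0].reshape(-1,2)
def unproj(p,uv,z):
    uv=np.float64(uv).reshape(-1,2)
    M=R.from_rotvec(np.ravel(p['rvec'])).as_matrix(); t=np.ravel(p['tvec'])
    d=np.c_[(uv[:,0]-p['cx'])/p['fx'],(uv[:,1]-p['cy'])/p['fy'],np.ones(len(uv))]@M
    c=-M.T@t
    return c+d*((z-c[2])/d[:,2])[:,None]
def quat(x,y):
    "tool orientation from tool x (along fingers) and y (jaw) directions in world"
    x=np.float64(x);x/=np.linalg.norm(x);y=np.float64(y);y=y-x*(x@y);y/=np.linalg.norm(y)
    return R.from_matrix(np.c_[x,y,np.cross(x,y)]).as_quat()
def down(a): return quat([0,0,-1],[np.cos(a),np.sin(a),0])
E
cat > a.py <<'E'
from h import *
names="mount rack file1 file2 file3 clamp_knob rack_grip bench_block dapping_block mallet wax tin flux silver_lid".split()
print(bot.state())
for c in ("scene","side"):
    p=optics.capture(c); save(p,c+'0'); print(c,p['fx'],p['tvec'],p['rvec'])
    for n in names:
        print(n,[(np.round(d['centre'],3).tolist(),round(d['conf'],2)) for d in optics.find_in(p,n)[:4]])
E
python3 a.py
```

```text
pics
{'clock': 0.0, 'joints': array([-9.89382918e-01,  3.85542279e-01,  6.62822668e-03, -4.99441382e-04,
       -1.19402484e+00, -2.58624726e-01]), 'qvel': array([ 0.0018639 , -0.00026053,  0.00121993, -0.0010174 ,  0.00045044,
       -0.00031823]), 'joint_efforts': array([ 5.73046927e-04, -3.90663350e+01,  1.87407804e+01,  4.21986982e+00,
        1.11073803e-02, -1.76455023e-04]), 'ee_pos': array([ 0.19810873, -0.5921703 ,  0.24016907]), 'eef_rot': array([-0.11280527,  0.69808643,  0.11432246,  0.69776836]), 'contact_force': array([ 0.07526806,  0.20339272, -0.44153345]), 'wrist_torque': array([ 0.02367971,  0.00250908, -0.02741543]), 'gripper_width': 0.08711518217073246}
scene 379.36444214274894 [ 0.42031226 -0.22132438  1.37283612] [ 0.89560397  2.6623996  -0.8565786 ]
mount [([0.656, 0.132, 0.011], 0.84)]
rack [([0.503, 0.4, 0.055], 0.62)]
file1 [([0.533, -0.34, 0.006], 0.7), ([0.521, -0.131, 0.003], 0.66), ([0.533, -0.23, 0.006], 0.59)]
file2 [([0.533, -0.34, 0.006], 0.7), ([0.521, -0.131, 0.003], 0.66), ([0.533, -0.23, 0.006], 0.59)]
file3 [([0.533, -0.34, 0.006], 0.7), ([0.521
[... 995 characters left out ...]
0.113, 0.017], 0.61), ([0.527, -0.236, 0.01], 0.59), ([0.521, -0.345, 0.009], 0.49)]
clamp_knob [([0.492, 0.408, 0.056], 0.72), ([0.507, -0.134, 0.011], 0.71)]
rack_grip [([0.489, 0.413, 0.054], 0.69), ([0.379, 0.111, 0.014], 0.24)]
bench_block [([0.754, -0.183, 0.017], 0.65), ([0.525, -0.233, 0.011], 0.49), ([0.528, -0.34, 0.01], 0.44)]
dapping_block [([0.706, -0.323, 0.041], 0.59)]
mallet [([0.678, 0.503, 0.025], 0.78)]
wax [([0.492, 0.406, 0.058], 0.52), ([0.38, -0.019, 0.018], 0.44)]
tin [([0.361, 0.241, 0.035], 0.97)]
flux [([0.722, 0.316, 0.066], 0.91)]
silver_lid [([0.38, 0.113, 0.015], 0.72), ([0.38, -0.016, 0.019], 0.59), ([0.491, 0.412, 0.055], 0.54), ([0.651, 0.048, 0.065], 0.37)]
```

View pics/scene0.png

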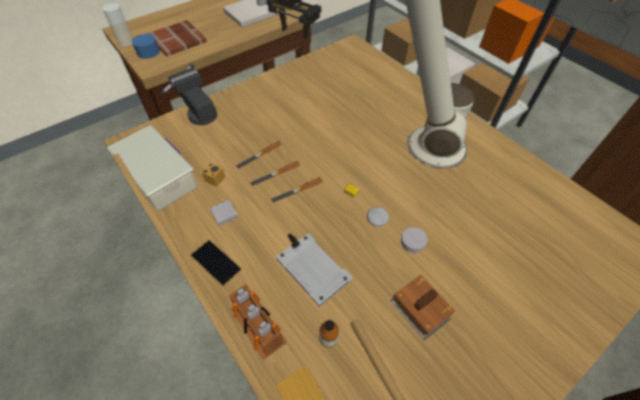

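View pics/side0.png

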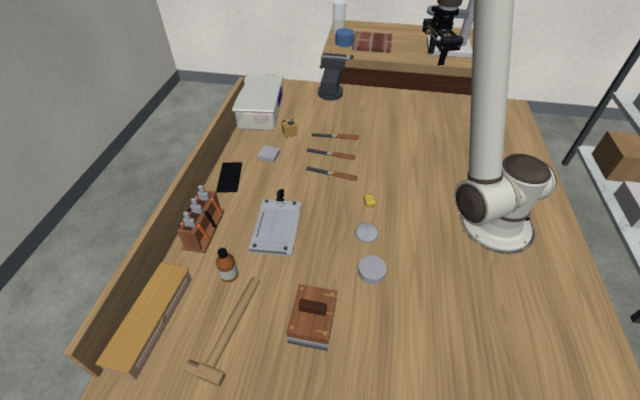

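Both views show three files (scene ~[258,155], [275,174], [297,190]), the mount [315,268] with the knob at [293,240], and the rack at [423,305]. Next, close-ups with the wrist camera.

```bash
cat > b.py <<'E'
from h import *
q=down(np.pi/2)
for n,x,y,z in (("mount",0.60,0.10,0.36),("rack",0.48,0.40,0.36)):
    bot.movep([x,y,z],q); bot.pause(.3)
    p=optics.capture("wrist"); save(p,'w_'+n); np.save('pics/w_'+n+'.npy',p,allow_pickle=True)
    M=R.from_rotvec(np.ravel(p['rvec'])).as_matrix()
    print(n,p['fx'],p['cx'],p['cy'],'campos',-M.T@np.ravel(p['tvec']),'fwd',M[2],'right',M[0],bot.state()['clock'])
    for l in ("mount","rack","clamp_knob","rack_grip"):
        print(l,[(np.round(d['centre'],3).tolist(),round(d['conf'],2)) for d in optics.find_in(p,l)[:2]])
E
python3 b.py
```

```text
mount 307.13892105362515 320.136152852706 197.82374651047274 campos [0.51757717 0.10031769 0.50395518] fwd [ 2.96510341e-01 -1.98453682e-04 -9.55029622e-01] right [1.66570863e-03 9.99998565e-01 3.09358400e-04] 4.7
mount [([0.681, 0.48, 0.027], 0.75), ([0.647, 0.127, 0.01], 0.61)]
rack [([0.493, 0.382, 0.049], 0.59)]
clamp_knob [([0.649, 0.039, 0.063], 0.83)]
rack_grip [([0.492, 0.379, 0.05], 0.91)]
rack 307.13892105362515 320.136152852706 197.82374651047274 campos [0.39807168 0.39990452 0.50407251] fwd [ 2.96653131e-01 -3.71439598e-04 -9.54985226e-01] right [2.60425516e-03 9.99996521e-01 4.20029683e-04] 6.475
mount [([0.623, 0.141, 0.007], 0.84)]
rack [([0.555, -0.134, 0.006], 0.48)]
clamp_knob []
rack_grip [([0.485, 0.391, 0.052], 0.66)]
```

```bash
python3 - <<'E'
import cv2
a=cv2.imread('pics/w_mount.png');b=cv2.imread('pics/w_rack.png')
# 2x crops
cv2.imwrite('pics/c_mount.png',cv2.resize(a[60:330,120:500],None,fx=2.1,fy=2.1,interpolation=cv2.INTER_CUBIC))
cv2.imwrite('pics/c_rack.png',cv2.resize(b[60:330,150:500],None,fx=2.1,fy=2.1,interpolation=cv2.INTER_CUBIC))
E
```

```text
(no output)
```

View pics/c_mount.png

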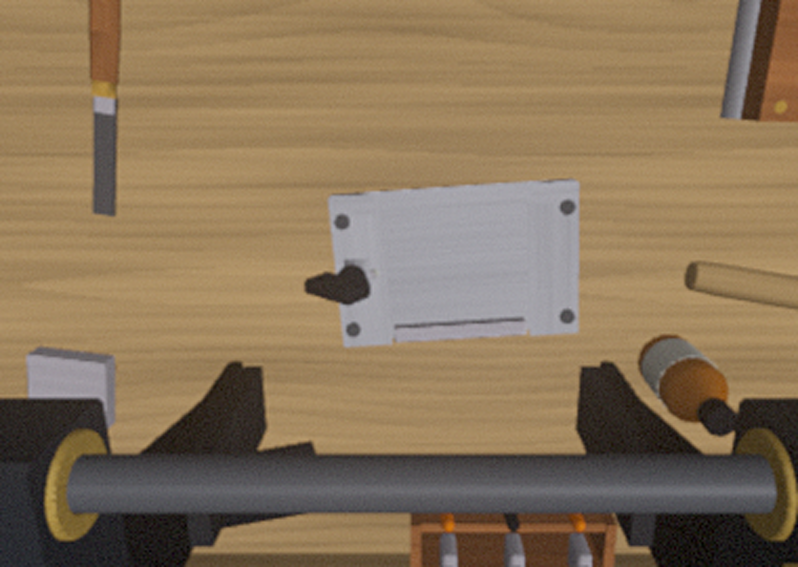

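View pics/c_rack.png

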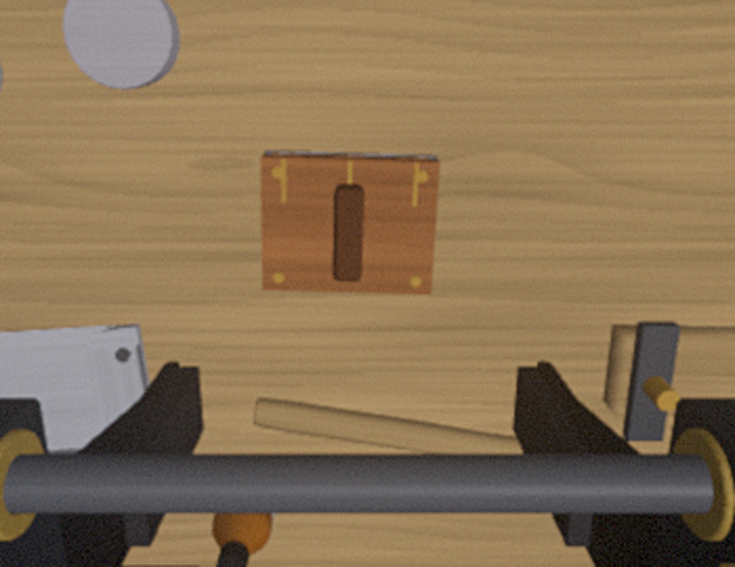

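Mount corners and rack corners are clear in the crops (slots/brass lines face the robot, open end too). Fit poses from them.

```bash
cat >> h.py <<'E'
from scipy.optimize import least_squares
def fit(p,uv,local,z,guess):
    "pose x,y,yaw of a thing on a level surface from pixel/local point pairs (z world)"
    uv=np.float64(uv);L=np.float64(local)
    def W(g): c,s=np.cos(g[2]),np.sin(g[2]); return np.c_[g[0]+c*L[:,0]-s*L[:,1],g[1]+s*L[:,0]+c*L[:,1],np.full(len(L),z)]
    r=least_squares(lambda g:(proj(p,W(g))-uv).ravel(),guess,loss='soft_l1')
    return r.x,np.round(proj(p,W(r.x))-uv,1)
E
cat > c.py <<'E'
from h import *
pm=np.load('pics/w_mount.npy',allow_pickle=True).item();pr=np.load('pics/w_rack.npy',allow_pickle=True).item()
o=lambda a,x0:np.float64(a)/2.1+[x0,60]
sg=np.array([[-1,-1],[-1,1],[1,1],[1,-1]])
print(fit(pm,o([(330,196),(578,181),(578,332),(346,347)],120),sg*[.06,.094],.021,[.65,.13,0]))
print(fit(pr,o([(263,152),(438,157),(432,293),(263,290)],150),sg*[.048,.062],.052,[.5,.4,0]))
print('knob ends z.066',unproj(pm,o([(305,287),(366,280)],120),.066))
print('rib',unproj(pr,o([(348,184),(347,281)],150),.082))
E
python3 c.py
```

```text
(array([0.64913816, 0.12929188, 0.06361408]), array([[-0.6,  0.8],
       [ 0.9,  0.1],
       [ 0.3, -0.2],
       [-0.6, -0.6]]))
(array([ 0.49037457,  0.39395817, -0.0274253 ]), array([[-1.2,  1. ],
       [ 1.1,  0.8],
       [ 0. , -0.8],
       [ 0. , -1.3]]))
knob ends z.066 [[0.65159922 0.01836408 0.066     ]
 [0.64649424 0.06181751 0.066     ]]
rib [[0.45717342 0.39387239 0.082     ]
 [0.52313939 0.3927364  0.082     ]]
```

```bash
cat >> h.py <<'E'
MX,MY,MA=0.6491,0.1293,0.0636
RM=R.from_euler('z',MA).as_matrix()
def m2w(v): return np.array([MX,MY,0])+RM@np.float64(v)
TH=np.radians(35)
AX=RM@[0,-np.sin(TH),np.cos(TH)]   # outward along screw
EX=RM@[1,0,0]; EY=np.cross(AX,EX)  # in-plane, EY points uphill (+y)
KG=m2w([0,-.097,.066])
def kq(phi): return quat(-AX,np.cos(phi)*EX+np.sin(phi)*EY) # jaw direction at angle phi in knob plane
E
cat > d.py <<'E'
from h import *
for phi in (0,np.pi):
    for d in (-.4,0,.5,1,1.5,2,2.2):
        for off in (0,.1):
            j=bot.inverse_kinematics(KG+AX*off,kq(phi+d)); print(phi,d,off,None if j is None else np.round(j,2))
bot.movep([.55,.05,.3],down(np.pi/2))
bot.movep(KG+AX*.12,kq(0)); bot.pause(.3)
p=optics.capture("wrist"); np.save('pics/w_knob.npy',p,allow_pickle=True); print(bot.state()['clock'],bot.state()['joints'])
f=p['frame'][:,:,::-1]
g=proj(p,[KG,KG+.03*EX,KG+.03*EY,KG-AX*.045]);print(g)
r=optics.regions_of(p,"clamp_knob");print([(d['conf'],d['region'].sum()) for d in r])
u,v=g[0].astype(int)
cv2.imwrite('pics/knob.png',cv2.resize(f[max(0,v-100):v+100,max(0,u-130):u+130],None,fx=3,fy=3,interpolation=cv2.INTER_CUBIC)); print(max(0,u-130),max(0,v-100))
E
python3 d.py
```

```text
0 -0.4 0 None
0 -0.4 0.1 [-0.09  0.61  0.24 -0.62 -1.35  3.08]
0 0 0 [-0.01  0.68  0.14 -0.67 -1.18 -2.76]
0 0 0.1 [-0.09  0.61  0.24 -0.62 -1.35 -2.8 ]
0 0.5 0 [-0.01  0.68  0.14 -0.67 -1.18 -2.26]
0 0.5 0.1 [-0.09  0.61  0.24 -0.62 -1.35 -2.3 ]
0 1 0 [-0.01  0.68  0.14 -0.67 -1.18 -1.76]
0 1 0.1 [-0.09  0.61  0.24 -0.62 -1.35 -1.8 ]
0 1.5 0 [-0.01  0.68  0.14 -0.67 -1.18 -1.26]
0 1.5 0.1 [-0.09  0.61  0.24 -0.62 -1.35 -1.3 ]
0 2 0 [-0.01  0.68  0.14 -0.67 -1.18 -0.76]
0 2 0.1 [-0.09  0.61  0.24 -0.62 -1.35 -0.8 ]
0 2.2 0 [-0.01  0.68  0.14 -0.67 -1.18 -0.56]
0 2.2 0.1 [-0.09  0.61  0.24 -0.62 -1.35 -0.6 ]
3.141592653589793 -0.4 0 [-0.01  0.68  0.14 -0.67 -1.18 -0.02]
3.141592653589793 -0.4 0.1 [-0.09  0.61  0.24 -0.62 -1.35 -0.06]
3.141592653589793 0 0 [-0.01  0.68  0.14 -0.67 -1.18  0.38]
3.141592653589793 0 0.1 [-0.09  0.61  0.24 -0.62 -1.35  0.34]
3.141592653589793 0.5 0 [-0.01  0.68  0.14 -0.67 -1.18  0.88]
3.141592653589793 0.5 0.1 [-0.09  0.61  0.24 -0.62 -1.35  0.84]
3.141592653589793 1 0 [-0.01  0.68  0.14 -0.67 -1.18  1.38]
3.141592653589793 1 0.1 [-0.09  0.61  0.24 -0.62 -1.35  1.34]
3.141592653589793 1.5 0 [-0.01  0.68  0.14 -0.67 -1.18  1.88]
3.141592653589793 1.5 0.1 [-0.09  0.61  0.24 -0.62 -1.35  1.84]
3.141592653589793 2 0 [-0.01  0.68  0.14 -0.67 -1.18  2.38]
3.141592653589793 2 0.1 [-0.09  0.61  0.24 -0.62 -1.35  2.34]
3.141592653589793 2.2 0 [-0.01  0.68  0.14 -0.67 -1.18  2.58]
3.141592653589793 2.2 0.1 [-0.09  0.61  0.24 -0.62 -1.35  2.54]
9.2167 [-0.10107774  0.59922137  0.263975   -0.612535   -1.3885993  -2.81183064]
[[320.53489349 201.08714474]
 [353.75806327 201.17682517]
 [320.6618868  168.40577487]
 [320.4173266  187.85264053]]
[(0.76, np.int64(785))]
190 101
```

View pics/knob.png

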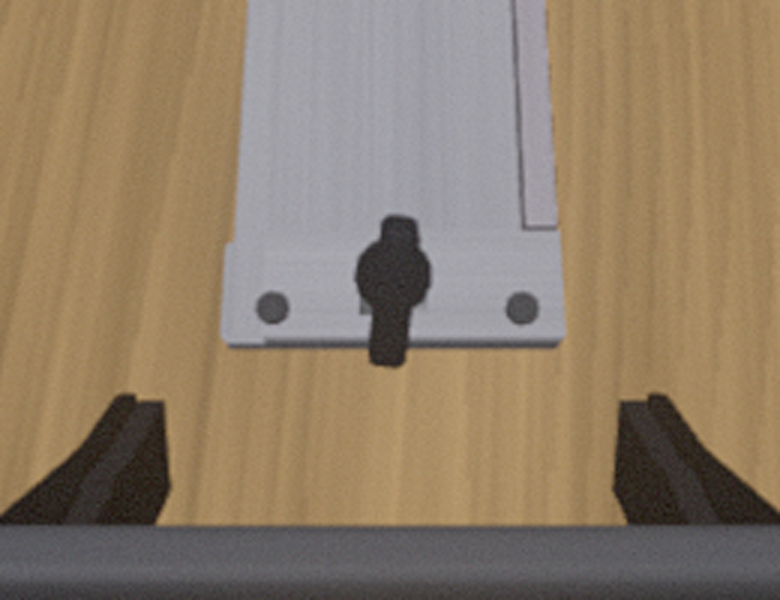

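Bar runs from px (323,173) to (319,223), centre within ~2 mm of prediction; jaw angle about -0.08. Grip and back off, watching torque.

```bash
cat > e.py <<'E'
from h import *
ph=-.08
bot.set_gripper(.045)
bot.move_straight(KG+AX*.003,kq(ph),v=.1)
bot.set_gripper(0); s=bot.state(); print('w',s['gripper_width'],s['contact_force'])
t0=s['wrist_torque']@AX; print('t0',t0)
a=0
while a<2.1:
    da=.3 if a<1.4 else .1
    a+=da
    bot.move_straight(KG+AX*(.003+.0035*a),kq(ph+a),v=.0035*1.3)
    s=bot.state(); t=s['wrist_torque']@AX-t0
    print(round(a,2),'tq',round(t,3),'F',np.round(s['contact_force'],1),'w',round(s['gripper_width'],4),round(s['clock'],1))
    if abs(t)>.25: break
bot.set_gripper(.045)
bot.move_straight(KG+AX*.12,v=.15); bot.pause(.2)
p=optics.capture("wrist"); save(p,'knob_off'); np.save('pics/knob_off.npy',p,allow_pickle=True)
open('a.txt','w').write(str(ph+a)); print(ph+a,bot.state()['clock'])
E
python3 e.py
```

```text
w 0.011970922689906759 [1.27727074 0.67352715 0.52029885]
t0 -0.11048282461523803
0.3 tq 0.169 F [ 1.3 -0.6 -0.3] w 0.0118 12.7
0.6 tq 0.127 F [ 1.  -1.2  0.2] w 0.0114 13.1
0.9 tq 0.018 F [-0.9 -0.4  1.9] w 0.0117 13.6
1.2 tq 0.057 F [-1.4 -1.9  0.9] w 0.0119 14.0
1.5 tq 0.205 F [-2.4 -3.9  0.8] w 0.0116 14.5
1.6 tq 0.123 F [-2.8 -4.9  0.1] w 0.0119 14.7
1.7 tq -0.181 F [-2.4 -4.8 -0. ] w 0.012 15.0
1.8 tq -0.726 F [-2.3 -4.6 -1. ] w 0.0127 15.2
1.7200000000000002 17.1917
```

Hard stop reached at ~1.7 rad; knob is backed off. Now the rack.

```bash
cat > f.py <<'E'
from h import *
rx,ry,ra=.4904,.3935,-.0275
bot.movep([.55,.15,.3],down(np.pi/2))
bot.movep([rx,ry,.2],down(ra+np.pi/2)); bot.set_gripper(.06)
bot.move_straight([rx,ry,.076],v=.15)
bot.set_gripper(0); s=bot.state(); print('w',s['gripper_width'],s['contact_force'],s['clock'])
bot.move_straight([rx,ry,.105],v=.08); bot.pause(.2); s=bot.state(); print('lift',s['gripper_width'],s['contact_force'])
T=m2w([-.130,0,0])
bot.move_straight([T[0],T[1],.105],down(MA+np.pi/2),v=.12); bot.pause(.3)
s=bot.state(); print(s['gripper_width'],s['ee_pos'],s['contact_force'],s['clock'])
for c in ("wrist","side","scene"):
    p=optics.capture(c); save(p,'pre_'+c); np.save('pics/pre_'+c+'.npy',p,allow_pickle=True)
a=cv2.imread('pics/pre_wrist.png')[100:380,120:520]; b=cv2.imread('pics/pre_side.png')[150:330,200:420]
cv2.imwrite('pics/pre.png',np.hstack([cv2.resize(a,(460,322),interpolation=cv2.INTER_CUBIC),cv2.resize(b,(340,322),interpolation=cv2.INTER_CUBIC)]))
E
python3 f.py
```

```text
w 0.01993046020436971 [-1.28663092 -2.25667255  1.82928498] 21.5833
lift 0.019930227685392873 [ 0.20457406 -0.05100771 -4.93384211]
0.019718960786468124 [0.51935434 0.12115054 0.10498345] [ 0.19686207  0.42122432 -5.7535732 ] 25.0333
```

View pics/pre.png

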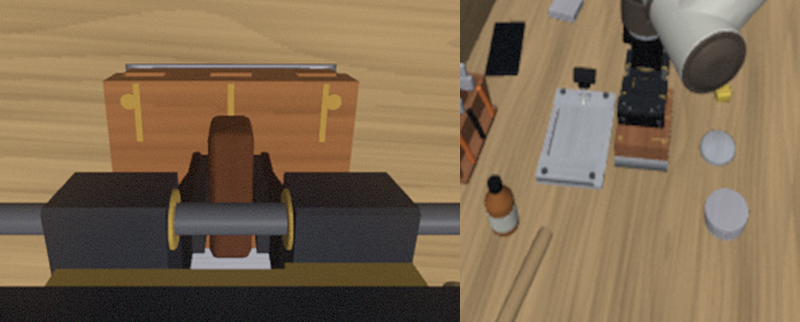

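The knob bar now lies along x (backed off), and the rack hangs level and square, rib centred in the jaws. Slide in with force monitoring.

```bash
cat > g.py <<'E'
from h import *
q=down(MA+np.pi/2); Z=.085
dy=0
P=lambda x:m2w([x,dy,Z])
bot.move_straight(P(-.130),q,v=.08); bot.pause(.2)
f0=bot.state()['contact_force']; x=-.130
print('f0',f0,bot.state()['clock'])
while x<.006:
    x+=.01 if x<-.012 else .003
    bot.move_straight(P(x),q,v=.05)
    s=bot.state(); f=RM.T@(s['contact_force']-f0); e=RM.T@(s['ee_pos']-[MX,MY,0])
    print(round(x,3),'F',np.round(f,1),'tq',np.round(RM.T@s['wrist_torque'],2),'ee',np.round(e*1000,1),'w',round(s['gripper_width'],4))
    if abs(f[1])>8: dy+=.001*np.sign(f[1])
    if f[0]<-15 or abs(f[2])>20 or abs(f[1])>25: print('stop');break
print(dy,s['clock'])
E
python3 g.py
```

```text
f0 [ 0.11179933  1.2797726  -5.05131201] 25.7833
-0.12 F [-1.  -0.6 -0. ] tq [-0.06  0.03 -0.07] ee [-119.5    0.    85. ] w 0.0193
-0.11 F [-0.  -0.2 -0. ] tq [-0.05  0.08  0.03] ee [-109.7    0.    84.9] w 0.0197
-0.1 F [ 0.3 -2.7 -0.5] tq [ 0.02  0.05 -0.02] ee [-99.7  -0.   84.8] w 0.0203
-0.09 F [ 0.5 -2.4 -3.4] tq [-0.59 -0.33 -0.15] ee [-89.7  -0.2  84.7] w 0.0198
-0.08 F [ 0.3 -3.7 -3.3] tq [-0.86 -0.11 -0.08] ee [-79.7  -0.2  84.7] w 0.0194
-0.07 F [-0.7 -3.5 -3.7] tq [-1.12  0.04 -0.09] ee [-69.8  -0.2  84.7] w 0.02
-0.06 F [ 0.1 -4.7 -4.2] tq [-1.34  0.19  0.01] ee [-59.7  -0.2  84.7] w 0.02
-0.05 F [-1.5 -4.3 -4. ] tq [-1.59  0.35 -0.05] ee [-49.6  -0.2  84.8] w 0.02
-0.04 F [-1.5 -4.8 -4.1] tq [-1.77  0.43  0.04] ee [-39.8  -0.1  84.8] w 0.0194
-0.03 F [-2.3 -5.8 -4.2] tq [-1.8   0.51  0.17] ee [-30.1  -0.2  84.8] w 0.0196
-0.02 F [-1.4 -6.3 -4.1] tq [-1.85  0.64  0.24] ee [-20.2  -0.2  84.8] w 0.0196
-0.01 F [-0.9 -5.8 -5.6] tq [-1.9   0.63  0.19] ee [-10.   -0.1  84.9] w 0.0197
-0.007 F [-2.6 -5.3 -5.3] tq [-1.75  0.92  0.29] ee [-7.5 -0.  84.7] w 0.0198
-0.004 F [-2.9 -5.4 -4.5] tq [-1.71  1.01  0.39] ee [-4.5 -0.  84.7] w 0.0195
-0.001 F [-3.  -4.9 -5.3] tq [-1.64  1.03  0.27] ee [-1.5 -0.  84.7] w 0.0195
0.002 F [-10.1  -3.6  -1.4] tq [-1.12  2.77  0.26] ee [-1.2 -0.2 84.5] w 0.0201
0.005 F [-17.1  -3.2   3.9] tq [-0.54  4.74  0.23] ee [-1.  -0.2 84.6] w 0.0198
stop
0 31.2333
```

Rack met the stop at about x = -1 mm. Settle, release, tighten the knob with a flipped grip.

```bash
cat > k.py <<'E'
from h import *
q=down(MA+np.pi/2)
bot.move_straight(m2w([.003,0,.084]),q,v=.03)
bot.set_gripper(.06); bot.move_straight(m2w([.0,0,.2]),q,v=.2)
ph=-.08+1.69+np.pi
K=KG+AX*.009
bot.movep(K+AX*.13,kq(ph)); bot.set_gripper(.04)
bot.pause(.1)
p=optics.capture("wrist"); save(p,'pretight')
bot.move_straight(K,kq(ph),v=.12)
bot.set_gripper(0); s=bot.state(); print('w',s['gripper_width'],s['contact_force'],s['clock'])
t0=s['wrist_torque']@AX; a=0
while a<2.65:
    a+=.3 if a<2.1 else .08
    bot.move_straight(K-AX*.0035*a,kq(ph-a),v=.0035*1.3)
    s=bot.state(); t=s['wrist_torque']@AX-t0
    print(round(a,2),'tq',round(t,3),'F',np.round(s['contact_force'],1),'w',round(s['gripper_width'],4))
    if abs(t)>.9 and a>2.2: break
bot.pause(.3); s=bot.state(); print('hold',s['wrist_torque']@AX-t0)
bot.set_gripper(.04)
bot.move_straight(KG+AX*.12,v=.15); bot.pause(.2)
p=optics.capture("wrist"); save(p,'tight')
a1=cv2.imread('pics/pretight.png')[60:340,160:480]; b=p['frame'][60:340,160:480,::-1]
cv2.imwrite('pics/tight2.png',np.hstack([cv2.resize(i,(400,350)) for i in (a1,b)]))
bot.movep([.5,.0,.3],down(np.pi/2)); print(bot.state()['clock'])
E
python3 k.py
```

```text
w 0.0116668275662031 [ 0.75742472 -2.82106274  0.15112967] 39.0583
0.3 tq 0.174 F [ 0.9 -4.  -0.1] w 0.0116
0.6 tq 0.155 F [ 0.3 -3.5 -1.7] w 0.0119
0.9 tq 0.107 F [ 2.1 -4.1 -0.2] w 0.0117
1.2 tq 0.143 F [ 1.8 -5.  -0.1] w 0.0117
1.5 tq 0.162 F [ 2.6 -3.9  0.6] w 0.0115
1.8 tq 0.211 F [ 2.1 -4.4 -0. ] w 0.0118
2.1 tq 0.231 F [ 1.7 -4.3  0.4] w 0.0119
2.18 tq 0.304 F [ 2.6 -4.8 -0.1] w 0.0119
2.26 tq 0.285 F [ 2.5 -4.9  0.6] w 0.0116
2.34 tq 0.253 F [ 3.1 -4.3  0.2] w 0.0117
2.42 tq 0.278 F [ 3.1 -4.9 -0.6] w 0.0118
2.5 tq 0.942 F [ 2.5 -5.6  0.3] w 0.0119
hold 0.9024412916246298
46.9583
```

View pics/tight2.png

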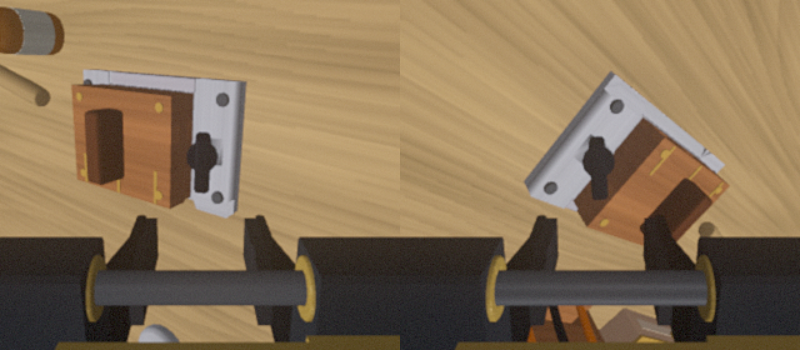

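Knob at its hard stop, rack seated deep in the mount. Now one overhead look at the rack and files.

```bash
cat >> h.py <<'E'
def findfiles(p,zt=.009):
    "file poses (x,y,yaw,len) from mask regions: handle brown, blade grey"
    out=[]
    for d in optics.regions_of(p,"file1"):
        m=d['region']; v,u=np.nonzero(m)
        if len(u)<150: continue
        rgb=p['frame'][v,u].astype(float); X=unproj(p,np.c_[u,v],.006)[:,:2]
        c=X.mean(0); ax=np.linalg.svd(X-c,full_matrices=False)[2][0]
        t=(X-c)@ax; w=(X-c)@[-ax[1],ax[0]]
        sat=rgb.max(1)-rgb.min(1); br=sat>45
        if t[br].mean()>t[~br].mean(): ax=-ax;t=-t;w=-w
        L=np.ptp(t); wd=np.percentile(w,98)-np.percentile(w,2)
        k=np.polyfit(t,w,1)
        o=c+ax*(t.min()+.045)
        out.append(dict(conf=round(d['conf'],2),o=np.round(o,4),yaw=round(float(np.arctan2(ax[1],ax[0])),3),L=round(L,3),w=round(wd,3),tip=np.round(c+ax*t.max(),4),n=len(u)))
    return out
E
cat > l.py <<'E'
from h import *
bot.movep([.57,.11,.33],down(np.pi/2)); bot.pause(.3)
p=optics.capture("wrist"); save(p,'rackhome'); np.save('pics/rackhome.npy',p,allow_pickle=True)
bot.movep([.50,-.20,.36],down(np.pi/2)); bot.pause(.3)
p2=optics.capture("wrist"); save(p2,'files'); np.save('pics/files.npy',p2,allow_pickle=True)
for f in findfiles(p2): print(f)
a=p['frame'][110:330,200:430,::-1];b=p2['frame'][80:280,120:520,::-1]
cv2.imwrite('pics/rh.png',np.hstack([cv2.resize(a,None,fx=2.2,fy=2.2,interpolation=cv2.INTER_CUBIC),cv2.copyMakeBorder(cv2.resize(b,(290,145)),0,484-145,0,0,cv2.BORDER_CONSTANT)]))
print(bot.state()['clock'])
E
python3 l.py
```

```text
{'conf': 0.76, 'o': array([ 0.4918, -0.3451]), 'yaw': 0.046, 'L': np.float64(0.179), 'w': np.float64(0.019), 'tip': array([ 0.6257, -0.339 ]), 'n': 1144}
{'conf': 0.71, 'o': array([ 0.4778, -0.1254]), 'yaw': -0.174, 'L': np.float64(0.178), 'w': np.float64(0.019), 'tip': array([ 0.6093, -0.1485]), 'n': 1171}
{'conf': 0.69, 'o': array([0.5939, 0.1844]), 'yaw': -1.323, 'L': np.float64(0.209), 'w': np.float64(0.068), 'tip': array([0.6341, 0.0257]), 'n': 1903}
{'conf': 0.66, 'o': array([ 0.4619, -0.2028]), 'yaw': -0.093, 'L': np.float64(0.18), 'w': np.float64(0.019), 'tip': array([ 0.5963, -0.2154]), 'n': 1246}
49.525h.py:44: RuntimeWarning: Mean of empty slice.
  if t[br].mean()>t[~br].mean(): ax=-ax;t=-t;w=-w
  ret = ret.dtype.type(ret / rcount)
```

View pics/rh.png

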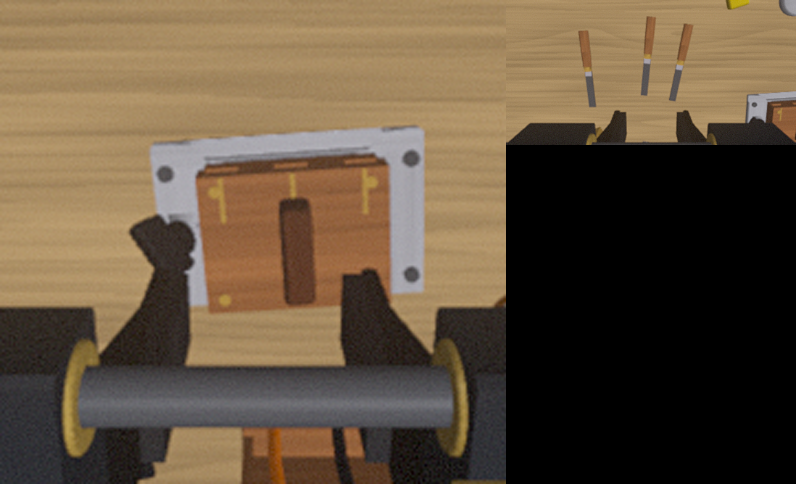

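```bash
cat > m.py <<'E'
from h import *
p=np.load('pics/rackhome.npy',allow_pickle=True).item()
o=lambda a:np.float64(a)/2.2+[200,110]
sg=np.array([[-1,-1],[-1,1],[1,1],[1,-1]])
print('mount',fit(p,o([(152,144),(423,127),(424,292)]),sg[:3]*[.06,.094],.021,[.65,.13,0]))
g,r=fit(p,o([(197,174),(387,163),(390,302),(210,311)]),sg*[.048,.062],.060,[.65,.13,0]); print('rack',g,r)
print('rack in mount mm',RM.T@[g[0]-MX,g[1]-MY,0]*1000)
print('rib',[RM.T@(u-[MX,MY,0])*1000 for u in unproj(p,o([(294,199),(300,304)]),.090)])
l=unproj(p,o([(221,180),(222,220),(293,176),(293,198),(366,170),(366,212)]),.060); print('brass lines mm',np.round([(RM.T@(u-[MX,MY,0]))*1000 for u in l],1))
E
python3 m.py
```

```text
mount (array([0.64730919, 0.12907892, 0.05679979]), array([[-0.5,  0.2],
       [ 1. ,  0.7],
       [-0.3, -1.4]]))
rack [0.64788039 0.13041813 0.05743945] [[-0.8  0.4]
 [ 1.5  0.2]
 [ 0.5 -0.5]
 [-0.9 -0.1]]
rack in mount mm [-1.14607764  1.19338671  0.        ]
rib [array([-38.90937528,   0.56410281,  90.        ]), array([30.40413301,  0.66665783, 90.        ])]
brass lines mm [[-45.  -44.5  60. ]
 [-18.  -46.1  60. ]
 [-44.6   1.5  60. ]
 [-30.    0.7  60. ]
 [-45.5  48.   60. ]
 [-17.3  47.4  60. ]]
```

Rack home within ~1 mm, y offset +1 mm. Insert the first file (left slot), with a re-look before the grasp.

```bash
cat > n.py <<'E'
from h import *
import sys
GX=.015
def fdown(a,tilt=0):  # file axis yaw a; jaw across it; tilt raises the tip
    f=np.array([np.cos(a),np.sin(a),0]); return quat([0,0,-1]+tilt*f,[-np.sin(a),np.cos(a),0])
def look(x,y,guess):
    bot.movep([x,y,.26],down(np.pi/2)); bot.pause(.25)
    p=optics.capture("wrist"); save(p,'f%d'%int(bot.state()['clock']*10))
    c=[f for f in findfiles(p) if .165<f['L']<.195 and f['w']<.03]
    for f in c: print(f)
    return min(c,key=lambda f:np.hypot(*(f['o']-guess)))
def do(guess,slot):
    guess=np.float64(guess)
    f=look(guess[0]+.02,guess[1],guess); a=f['yaw']
    g=np.r_[f['o']+GX*np.array([np.cos(a),np.sin(a)]),.021]
    print('grasp',g,a)
    bot.set_gripper(.05)
    bot.movep(g+[0,0,.06],fdown(a)); bot.move_straight(g,fdown(a),v=.1)
    bot.set_gripper(0); s=bot.state(); print('w',s['gripper_width'],s['contact_force'],s['clock'])
    if s['gripper_width']<.017: return print('NO GRASP')
    bot.move_straight(g+[0,0,.10],v=.15)
    insert(slot)
def insert(slot,z=.060,dy=0,x=-.200):
    y={1:.046,2:0,3:-.046}[slot]+.001+dy; q=fdown(MA,.021)
    P=lambda x,zz=z:m2w([x,y,zz])
    bot.move_straight(P(x,.12),q,v=.2); bot.move_straight(P(x),q,v=.12); bot.pause(.2)
    s=bot.state(); f0=s['contact_force']; print('pre w',s['gripper_width'],f0)
    while x<-.070:
        x+=.015 if x<-.10 else .004
        bot.move_straight(P(x),q,v=.06); s=bot.state(); f=RM.T@(s['contact_force']-f0)
        print(round(x,3),np.round(f,1),round((RM.T@(s['ee_pos']-[MX,MY,0]))[0],4),round(s['gripper_width'],4))
        if f[0]<-(12 if x>-.09 else 6) or max(abs(f[1:]))>10: print('contact');break
    print('clock',s['clock'])
def release(v=.15):
    e=bot.state()['ee_pos']; bot.set_gripper(.028); bot.move_straight(e+[0,0,.10],v=v)
if __name__=='__main__': do(eval(sys.argv[1]),int(sys.argv[2]))
E
python3 n.py "[.478,-.125]" 1
```

```text
{'conf': 0.84, 'o': array([ 0.4771, -0.1257]), 'yaw': -0.168, 'L': np.float64(0.179), 'w': np.float64(0.018), 'tip': array([ 0.6095, -0.1482]), 'n': 1722}
{'conf': 0.77, 'o': array([ 0.4902, -0.3455]), 'yaw': 0.051, 'L': np.float64(0.172), 'w': np.float64(0.022), 'tip': array([ 0.6166, -0.339 ]), 'n': 1942}
grasp [ 0.49188882 -0.12820816  0.021     ] -0.168
w 0.01972955892694888 [-1.47778471  0.66123725  0.85826383] 53.1
pre w 0.019554856704618047 [-0.52919363  0.32114209 -0.81423463]
-0.185 [ 0.9  0.5 -0. ] -0.1846 0.0198
-0.17 [ 1.  -0.5 -0.1] -0.1697 0.0196
-0.155 [-0.6 -0.7 -1. ] -0.1547 0.02
-0.14 [ 1.3 -0.4  0.1] -0.1397 0.0193
-0.125 [0.4 0.1 0.2] -0.1247 0.0195
-0.11 [ 0.8 -0.4 -0. ] -0.1097 0.02
-0.095 [ 0.8 -0.8 -0.3] -0.0947 0.0199
-0.091 [ 1.1 -0.5  0.4] -0.0909 0.0198
-0.087 [ 0.6  0.6 -0.4] -0.0868 0.0199
-0.083 [ 0.2 -0.7 -1.3] -0.0827 0.0197
-0.079 [-1.9 -0.   0.3] -0.0794 0.0203
-0.075 [-9.2  3.   4.3] -0.0788 0.0197
-0.071 [-16.5   4.6   6.2] -0.0779 0.0201
contact
clock 60.6917
```

First file met the block exactly at the expected depth. Release and do the second (middle slot).

```bash
python3 - <<'E'
from n import *
release(); bot.move_straight(m2w([-.15,0,.25]),down(np.pi/2),v=.25)
p=optics.capture("side"); save(p,'after1')
do([.462,-.203],2)
E
```

```text
{'conf': 0.59, 'o': array([ 0.4625, -0.2028]), 'yaw': -0.1, 'L': np.float64(0.179), 'w': np.float64(0.018), 'tip': array([ 0.596 , -0.2162]), 'n': 1724}
grasp [ 0.47742506 -0.2042975   0.021     ] -0.1
w 0.019876386016505068 [-0.7955245  -0.23505609  0.71881623] 67.1083
pre w 0.02005849928484962 [ 0.03452046 -0.46069776 -1.04016401]
-0.185 [0.3 0.1 0.4] -0.1846 0.02
-0.17 [ 0.   0.9 -0. ] -0.1697 0.0199
-0.155 [0.2 0.7 0. ] -0.1547 0.0195
-0.14 [ 0.6 -0.6  0.9] -0.1397 0.02
-0.125 [ 0.7 -0.3  0.1] -0.1247 0.0197
-0.11 [-0.7  0.1  0.5] -0.1097 0.0196
-0.095 [ 0.1  1.6 -0.6] -0.0947 0.0196
-0.091 [ 0.3  0.4 -0.7] -0.0908 0.0193
-0.087 [0.5 1.2 0.9] -0.0867 0.0197
-0.083 [-0.2  0.1  0. ] -0.0827 0.0194
-0.079 [-0.7  0.3 -0.1] -0.079 0.0193
-0.075 [-8.2  2.2  5.2] -0.0785 0.0199
-0.071 [-14.    4.3   6.2] -0.0777 0.0195
contact
clock 74.8417
```

```bash
python3 - <<'E'
from n import *
release(); bot.move_straight(m2w([-.15,0,.25]),down(np.pi/2),v=.25)
do([.4918,-.345],3)
E
```

```text
{'conf': 0.85, 'o': array([ 0.492 , -0.3445]), 'yaw': 0.03, 'L': np.float64(0.18), 'w': np.float64(0.019), 'tip': array([ 0.6271, -0.3404]), 'n': 1769}
grasp [ 0.50699325 -0.34405007  0.021     ] 0.03
w 0.019613973839719752 [-0.52511986  0.03486862  1.53028311] 81.65
pre w 0.019406002766936256 [-0.06526152  0.38943784 -0.41041276]
-0.185 [ 0.6 -0.6 -0. ] -0.1846 0.0194
-0.17 [-0.5 -0.3 -1. ] -0.1697 0.0198
-0.155 [-0.7 -1.  -0.9] -0.1547 0.0196
-0.14 [ 0.  -0.2 -0.8] -0.1397 0.0195
-0.125 [-0.8 -1.  -0.7] -0.1247 0.0196
-0.11 [-0.6 -0.  -0.9] -0.1097 0.0198
-0.095 [-0.8 -0.3 -0.7] -0.0947 0.0193
-0.091 [ 0.9 -1.7 -0.4] -0.0909 0.0194
-0.087 [-0.6 -1.1  0.4] -0.0868 0.0197
-0.083 [-0.2 -1.1  0.3] -0.0827 0.0198
-0.079 [-0.  -1.2 -1.2] -0.0788 0.0197
-0.075 [-7.   0.9  4.1] -0.0783 0.0195
-0.071 [-12.1   3.1   6.2] -0.0775 0.0195
contact
clock 89.8667
```

```bash
python3 - <<'E'
from n import *
release(); bot.move_straight(m2w([-.15,0,.25]),down(np.pi/2),v=.25)
bot.movep([.50,.10,.33],down(np.pi/2)); bot.set_gripper(.087); bot.pause(.3)
p=optics.capture("wrist"); save(p,'fin'); np.save('pics/fin.npy',p,allow_pickle=True)
bot.movep([.3,-.35,.35],down(np.pi/2)); bot.pause(.3)
s=optics.capture("side"); save(s,'fin_side')
sc=optics.capture("scene"); save(sc,'fin_scene')
for n in "bench_block dapping_block mallet wax tin flux silver_lid file1".split(): print(n,[(np.round(d['centre'],3).tolist(),round(d['conf'],2)) for d in optics.find_in(sc,n)[:3]])
a=p['frame'][110:350,200:450,::-1];b=s['frame'][130:330,210:400,::-1]
cv2.imwrite('pics/fin2.png',np.hstack([cv2.resize(a,(469,450),interpolation=cv2.INTER_CUBIC),cv2.resize(b,(330,450),interpolation=cv2.INTER_CUBIC)]))
E
```

```text
bench_block [([0.759, -0.185, 0.02], 0.98)]
dapping_block [([0.72, -0.323, 0.048], 0.76), ([0.657, 0.138, 0.057], 0.69)]
mallet [([0.68, 0.422, 0.023], 0.89), ([0.651, 0.143, 0.062], 0.59), ([0.388, -0.014, 0.024], 0.21)]
wax [([0.652, 0.136, 0.063], 0.69), ([0.391, -0.016, 0.022], 0.5), ([0.757, -0.183, 0.02], 0.23)]
tin [([0.366, 0.232, 0.027], 0.76), ([0.654, 0.141, 0.058], 0.5)]
flux [([0.741, 0.315, 0.075], 0.79)]
silver_lid [([0.391, 0.109, 0.018], 0.79), ([0.656, 0.138, 0.058], 0.73), ([0.548, 0.171, 0.048], 0.52)]
file1 [([0.658, 0.14, 0.06], 0.74), ([0.549, 0.129, 0.048], 0.49), ([0.557, 0.083, 0.051], 0.44)]
```

View pics/fin2.png

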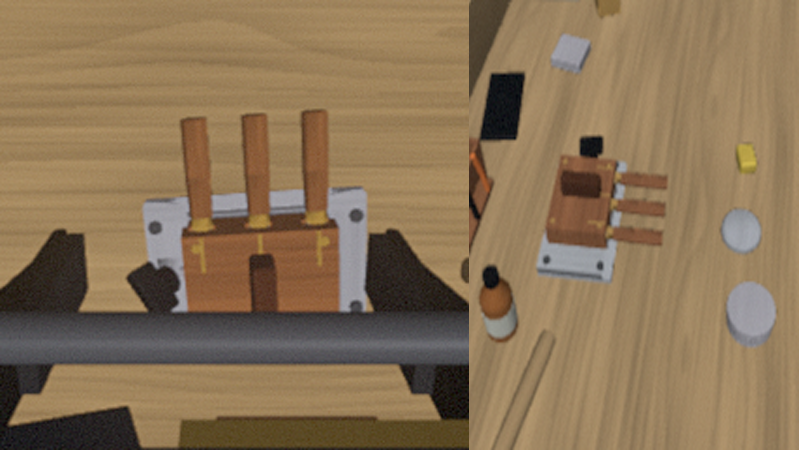

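All three handles sit flush against the block face, the knob bar is at its tight angle, and the bystanders' readings are unchanged. Handing in.

```bash
python3 -c "
from h import *
print(bot.state()['clock']); bot.sign_off()"
```

```text
96.3583
the job is handed in; nothing more can be done
```

The bench is ready for filing, and I handed the job in at about 96 s of the 210 s allowed.

- **Clamp backed off:** I turned the knob about 1.7 rad until the torque showed its hard stop. The next picture showed the bar lying along the mount.
- **Rack on the mount:** I slid it in from the open end, slots towards the robot, until it met the stop with about 17 N of push. A later picture fit put it about 1 mm from home along the slide and 1 mm to the side, which is as close as that fit can tell.
- **Clamp tightened:** The knob turned about 2.4 rad and then hit its hard stop at about 0.9 N m.
- **Files:** All three were present and each went blade-first into its own slot. Each handle met the block within about 1 mm of the expected depth, at 12–17 N.

**Last checks:** The final wrist and side pictures showed all three handles flush with the block and the knob still tight. The other things on the bench read within about 6 mm of where they started, which is roughly the detector's own error. I saw no slip of the grip.

**Disagreements:** In the last scene picture the networks also reported stray hits for several bystanders on the rack itself. For the wax that hit ranked first; the real block is the second reading and has not moved. The middle file had shifted a few centimetres before I reached it, so I measured it again before picking it up.

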